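# Change the carrier gas over to the standby line

### The job

Change the chromatographs' carrier gas over to the standby line without interrupting the flow: on the gas panel, push the lever of the shut supply valve round with one fingertip until that valve is fully open, and only then push the lever of the other supply valve round until it is fully shut. Do not grip the levers or press hard against their stops, and leave the outlet valve open. Disturb none of the things lying about.

Things in the scene. Friction and masses are not known exactly. Their poses are not given: they have to be found in the camera images.
- panel: fixed gas panel: grey deck 320 x 520 mm, top at z 30 mm; 11 mm tubes at z 60 mm. Two supply tubes run along its x, at y -90 and +90 mm, each with a lever valve at x 0, into a header tube along y at x 105 mm (gauge in its middle, 50 mm wide, top at z 111 mm); the outlet valve is on the header at y -205 mm. Origin on the bench midway between the supply valves; x leads away from the robot
- standby_lever (a joint): lever of the closed supply valve (standby line, shut at the start; on either supply tube; points to the panel's +y when shut, -x when open). 0 rad = shut (across its tube), 1.571 = open (in line with it); opens counter-clockwise from above. Hard stops at both ends; stiff (0.33 N m, some 5 N at the sleeve), stays where left
- standby_pivot (a point): pivot of the standby supply lever: on the vertical turning axis, at mid-height of the lever's sleeve (106 mm above the bench). Turns with the lever: x points from the pivot along the lever to its free end, z up
- standby_end (a point): free end of the standby supply lever, 92 mm from the pivot, at mid-height of the sleeve. The black sleeve runs from 30 to 92 mm from the pivot, is 18 mm wide and 10 mm high (z 101 to 111 mm); below it there is free space down to 75 mm above the bench or lower
- duty_lever (a joint): lever of the open supply valve (line in use, open at the start; on the other supply tube; points to the panel's +y when shut, -x when open). 0 rad = shut (across its tube), 1.571 = open (in line with it); opens counter-clockwise from above. Hard stops at both ends; stiff (0.33 N m, some 5 N at the sleeve), stays where left
- duty_pivot (a point): pivot of the in-use supply lever: on the vertical turning axis, at mid-height of the lever's sleeve (106 mm above the bench). Turns with the lever: x points from the pivot along the lever to its free end, z up
- duty_end (a point): free end of the in-use supply lever, 92 mm from the pivot, at mid-height of the sleeve. The black sleeve runs from 30 to 92 mm from the pivot, is 18 mm wide and 10 mm high (z 101 to 111 mm); below it there is free space down to 75 mm above the bench or lower
- outlet_lever (a joint): lever of the outlet valve (on the header's right-hand end, open at the start, to stay open, lever pointing to the panel's +y). 0 rad = shut (across its tube), 1.571 = open (in line with it); opens counter-clockwise from above. Hard stops at both ends; stiff (0.33 N m, some 5 N at the sleeve), stays where left
- outlet_pivot (a point): pivot of the outlet lever: on the vertical turning axis, at mid-height of the lever's sleeve (106 mm above the bench). Turns with the lever: x points from the pivot along the lever to its free end, z up
- wrench: open-ended spanner, 150 mm long, lying on the panel's deck between the supply tubes; origin under it
- tape: roll of white thread tape, 54 mm across, 14 mm high, lying on the deck; origin centre of its underside
- jar: squat glass jar of ferrules, 36 mm across, 34 mm high, on the deck; origin centre of its underside
- amber: amber glass bottle with black cap, 56 mm across, 110 mm high, on the bench left of the panel; origin centre of its underside
- beaker: small glass beaker, 54 mm across, 65 mm high, on the bench left of the panel; origin centre of its underside
- vial: crimped glass headspace vial, 22 mm across, 75 mm high, on the bench left of the panel; origin centre of its underside
- meter: hand-held grey flow meter, 130 x 66 x 26 mm, lying on the deck's right-hand part; origin centre of its underside
- carton: small carton of septa, 55 x 85 x 45 mm, on the bench left of the panel on the robot's side; origin centre of its underside
- standby_valve: steel ball valve, fixed (supply valve that is shut at the start), 86 mm long, top of its body 75 mm above the bench; origin on the bench below the lever's pivot, x along its tube
- duty_valve: steel ball valve, fixed (supply valve that is open at the start), 86 mm long, top of its body 75 mm above the bench; origin on the bench below the lever's pivot, x along its tube
- outlet_valve: steel ball valve, fixed (outlet valve), 86 mm long, top of its body 75 mm above the bench; origin on the bench below the lever's pivot, x along its tube

How it is judged (in metres and radians):
On the way, in this order (a step that is already met when the one before it is completed fails the run):
1. the standby supply valve is fully open while the other is still open (value of joint each of standby_lever, duty_lever above 1.43 rad), for 0.2 s.
2. the other supply valve is fully shut (value of joint standby_lever above 1.43 rad and value of joint duty_lever below 0.14 rad), for 0.2 s.
At the end, for the whole second after the job is handed in: The standby supply lever is within 8 degrees of its open stop, the other supply lever within 8 degrees of its shut stop, the outlet lever still within 8 degrees of open, and the levers are still (all of step 2 and value of joint outlet_lever above 1.43 rad and velocity of joint standby_lever between -0.05 and 0.05 rad/s and velocity of joint duty_lever between -0.05 and 0.05 rad/s); the robot touches nothing.
It fails at once if the line in use was being shut before the standby line was fully open, or the standby line shut again (value of joint each of standby_lever, duty_lever below 1.4 rad).
It fails at once if the outlet valve was turned (value of joint outlet_lever below 1.4 rad).
It fails at once if a lever was gripped or pressed hard against its stop (more than 38 N) (contact force between the fingers and standby_valve above 38 N or contact force between the fingers and duty_valve above 38 N or contact force between the fingers and outlet_valve above 38 N).
It fails at once if a bystander was moved or lifted by more than 15 mm, or tipped over (distance of any of wrench, tape, jar, amber, beaker, vial, meter, carton from where it was at the start of the episode above 0.015 m or angle between any of amber, beaker, vial, jar's own z axis and vertical above 0.5 rad).
It also fails if it takes over 56 s, if anything falls off the work surface, if the arm or the gripper's body presses on something with over 40 N, if the wrist force passes 120 N, or if a joint passes its speed limit or range.

### The arm

A 6-joint arm with a two-finger parallel gripper is mounted at the origin on the work surface. World frame = base frame: x ahead of the robot, y to its left, z up, the work surface at z = 0. Lengths are in mm, angles in rad, forces in N, time in s.
With the tool pointing down it reaches from about 325 to 875 mm from the base axis. Payload 4.4 kg.
Tool frame: the origin (TCP) lies on the centre line of the jaws, within the pads' length; the fingertips stand 11 mm ahead of it and the grasp point (between the pads) lies 8 mm behind it; z points along the fingers, y is the line along which they close (so a half turn about z gives the same grasp; the last joint's range is limited). The gripper opens to 85 mm and grips with 20 to 120 N. Pads are 22 mm wide; open, the fingers measure 114 mm over their backs; the gripper's body (76 mm by 85 mm) begins 54 mm behind the grasp point. The pads swing forward as they close: fully open they stand 13 mm farther back than shut.
Start: joints at [-1.274, 0.207, 1.542, -0, 1.393, -0.15], TCP at [248.954, -518.314, 242.282] pointing down, gripper open.
Joint ranges: [-2.73, 2.73], [-0.86, 2.22], [0.23, 2.46], [-1.11, 4.25], [0.08, 2.63], [-2.82, 2.82]. Speed limits (rad/s): [2.79, 2.79, 3.14, 3.14, 3.14, 3.14].

### API

Orientations are given as a unit quaternion [x, y, z, w].
In Python, from cell import arm gives the robot as it stands. Calls block until the motion is done:
- arm.goto(position, orientation): joint-space move of the TCP to a pose.
- arm.move_linear(position, attitude=None, v=150, guard=None): straight line of the TCP; attitude=None keeps the orientation; v is the mean speed in mm/s. With guard (N) it stops when the force on the tool has changed by that much, and returns True; else False.
- arm.set_joints(angles): joint-space move.
- arm.gripper_to(opening, grip_force=None): finger opening in mm; grip_force is the grip in N (None keeps the last); returns when the fingers have stopped.
- arm.sleep(seconds).
- arm.ik(position, orientation): joint angles nearest the present ones, or None.
- arm.camera(name): name is "scene" or "top"; returns the picture (400x640x3 uint8, red, green, blue); there is no depth.
- arm.camera_info(name): a dict with "fx", "fy", "cx", "cy" (pixels), "extrinsics" (4x4, takes a point from world to camera coordinates). Camera axes: x right, y up, looking along -z (the intrinsics and any distortion apply to the point x, -y, -z); pixel columns grow to the right and rows downward; lengths in mm; the calibration is good to about 2 mm. A picture is of the moment at which its call begins. camera_info takes no time and is no camera call.
A pose or a line that the arm cannot do raises arm.Unreachable and nothing moves.
- arm.hand_in(): hands the job in; it is judged then, once.
Readings, each from a call of its own:
- arm.get_clock(): time.
- arm.get_qpos(): joint angles.
- arm.get_joint_velocities(): joint speeds.
- arm.get_tau(): joint torques, N m.
- arm.get_eef_pos(): TCP position.
- arm.get_tool_rot(): TCP orientation.
- arm.get_contact_force(): force on the tool from outside, world axes, zero at the start.
- arm.get_ft_torque(): the same for the moment, N m.
- arm.get_finger_gap(): finger opening in mm.
- arm.get_grasp_force(): force on a finger pad.
Only numpy, scipy, OpenCV 4.12 (cv2) and the standard library are available. Lean on these libraries where they do the work, as an engineer would, in place of code of your own. Each camera call takes 0.05 s, during which the arm holds its last target. There are 200 camera calls.

## Working session

There is one attempt and no reset: what is moved stays moved. The work goes in short steps, each a Python script; the robot and the scene stay as the last script left them, time stands still between calls to the robot, and variables do not carry over. Pictures are saved under pics/ and viewed, at most 10 in all, crops included, and the job is handed in when it is done.

```bash
mkdir -p pics; ls
python3 - <<'E'
from cell import arm
import cv2
for n in("top","scene"):
    im=arm.camera(n); cv2.imwrite(f"pics/{n}0.png",im[:,:,::-1]); print(n,arm.camera_info(n))
E
```

```text
pics
top {'fx': 500.2042601156853, 'fy': 500.2042601156853, 'cx': 321.3869585068821, 'cy': 199.46299502034637, 'extrinsics': array([[ 7.09156094e-03, -9.99916488e-01,  1.08040153e-02,
         4.01927644e+01],
       [ 9.80696469e-01,  9.06573101e-03,  1.95326004e-01,
        -5.53785191e+02],
       [-1.95407639e-01,  9.21029336e-03,  9.80678859e-01,
        -1.32339909e+03],
       [ 0.00000000e+00,  0.00000000e+00,  0.00000000e+00,
         1.00000000e+00]])}
scene {'fx': 457.3766192701561, 'fy': 457.3766192701561, 'cx': 324.0874326014858, 'cy': 203.8966494014527, 'extrinsics': array([[-6.42229879e-02,  9.97823655e-01, -1.49452955e-02,
        -3.67071414e+01],
       [-7.64905021e-01, -3.96019759e-02,  6.42924562e-01,
         3.67302428e+02],
       [ 6.40933473e-01,  5.27222679e-02,  7.65783681e-01,
        -1.37231727e+03],
       [ 0.00000000e+00,  0.00000000e+00,  0.00000000e+00,
         1.00000000e+00]])}
```

View pics/top0.png

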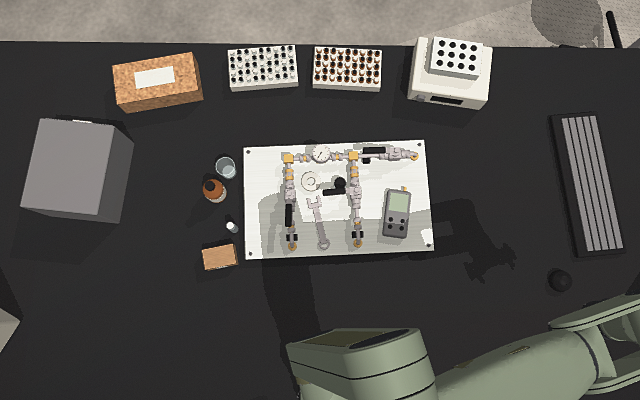

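View pics/scene0.png

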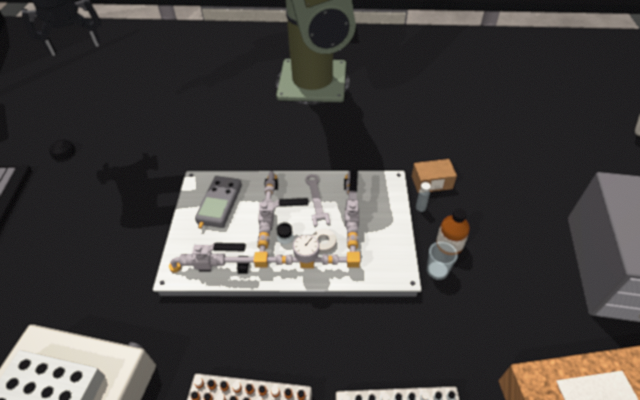

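```bash
cat > h.py <<'E'
import numpy as np, cv2
from cell import arm
def ray(n,u,v,z):
    c=arm.camera_info(n);E=c["extrinsics"];R=E[:3,:3];o=-R.T@E[:3,3]
    d=R.T@np.array([(u-c["cx"])/c["fx"],-(v-c["cy"])/c["fy"],-1]);return o+d*(z-o[2])/d[2]
def proj(n,p):
    c=arm.camera_info(n);E=c["extrinsics"];q=E[:3,:3]@np.array(p,float)+E[:3,3]
    return np.array([c["cx"]+c["fx"]*q[0]/-q[2],c["cy"]-c["fy"]*q[1]/-q[2]])
E
python3 - <<'E'
from h import *
im=cv2.imread("pics/top0.png")
c=im[130:270,195:440]; cv2.imwrite("pics/c1.png",cv2.resize(c,None,fx=3.2,fy=3.2,interpolation=cv2.INTER_CUBIC))
for uv in [(243.5,147.5),(424,140),(434,250),(246,260)]: print(ray("top",*uv,30).round(1))
E
```

```text
[707.7 268.2  30. ]
[ 735.6 -249.7   30. ]
[ 419.2 -266.8   30. ]
[387.7 249.4  30. ]
```

View pics/c1.png

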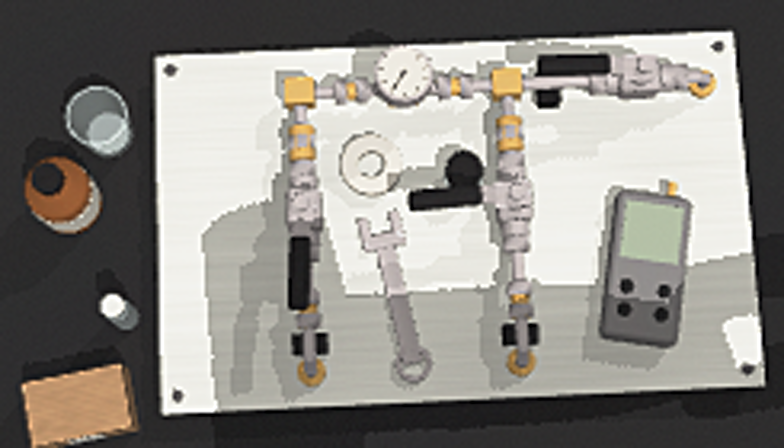

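Run:
```python
from h import *
from scipy.spatial.transform import Rotation as Ro
f=lambda x,y:(195+x/3.2,130+y/3.2)
P=lambda x,y,z:print((x,y),ray("top",*f(x,y),z).round(1))
print("duty top end / far end (z111)");P(301,237,111);P(298.5,309,111)
print("standby free end / near pivot");P(408,201,111);P(484,195,111)
print("header elbows z66 at y+90/-90 x105");P(300,90,70);P(507,80,70)
print("gauge top 111 (x105,y0)");P(404,75,111)
im=cv2.imread("pics/top0.png").astype(int)
m=(im.max(2)<45)
s=np.zeros_like(m);s[200:230,282:297]=m[200:230,282:297];v,u=np.nonzero(s);print(len(u),ray("top",u.mean()+.0,v.mean(),109).round(1))
print(arm.get_tool_rot(),Ro.from_quat(arm.get_tool_rot()).as_matrix().round(2).tolist(),arm.get_clock())
# model overlay
yaw=.054; R=np.array([[np.cos(yaw),-np.sin(yaw)],[np.sin(yaw),np.cos(yaw)]])
o=np.mean([ray("top",*q,30)[:2] for q in[(243.5,147.5),(424,140),(434,250),(246,260)]],0);print("deck centre",o)
```

```text
duty top end / far end (z111)
(301, 237) [529.  130.2 111. ]
(298.5, 309) [469.3 131.1 111. ]
standby free end / near pivot
(408, 201) [560.1  42.4 111. ]
(484, 195) [565.8 -20.5 111. ]
header elbows z66 at y+90/-90 x105
(300, 90) [666.1 136.   70. ]
(507, 80) [676.9 -43.2  70. ]
gauge top 111 (x105,y0)
(404, 75) [668.3  46.5 111. ]
146 [500.6 132.6 109. ]
[ 9.75039266e-01  2.22029954e-01 -6.84200192e-05 -1.06069190e-03] [[0.9, 0.43, -0.0], [0.43, -0.9, 0.0], [0.0, -0.0, -1.0]] 0.1
deck centre [5.62523392e+02 2.56583986e-01]
```

```bash
cat >> h.py <<'E'
from scipy.spatial.transform import Rotation as Ro
YAW=.056; O=np.array([563,42.3]); Z=105
def pan(x,y):return O+np.array([x*np.cos(YAW)-y*np.sin(YAW),x*np.sin(YAW)+y*np.cos(YAW)])
def pose(which,th,gap=0,z=Z,r=66):
    """TCP pose beside the lever at joint angle th; finger face `gap` mm off the pushed side."""
    y0,s=(-90,-1) if which=="standby" else (90,1)
    a=np.pi/2+th; d=np.array([np.cos(a),np.sin(a)]); n=np.array([-d[1],d[0]])
    # standby: finger on clockwise side (pushes ccw); duty: finger on ccw side (pushes cw)
    p=np.array([0,y0])+d*r+s*n*(9+11+gap)
    return [*pan(*p),z],(Ro.from_euler("z",YAW+th)*Ro.from_euler("x",np.pi)).as_quat()
E
python3 - <<'E'
from h import *
for w in("standby","duty"):
    for t in(0,.5,1,1.53):
        p,q=pose(w,t); j=arm.ik(p,q); print(w,t,np.round(p,0),None if j is None else np.round(j,2))
E
```

```text
standby 0 [584.  19. 105.] [-0.11  0.37  1.64 -0.    1.13  1.4 ]
standby 0.5 [550.  19. 105.] [-0.12  0.31  1.72 -0.    1.11  0.89]
standby 1 [520.   2. 105.] [-0.16  0.25  1.8  -0.    1.09  0.35]
standby 1.53 [502. -29. 105.] [-0.23  0.22  1.84  0.    1.08 -0.24]
duty 0 [534. 197. 105.] [ 0.2   0.34  1.67 -0.    1.12  1.72]
duty 0.5 [506. 178. 105.] [ 0.18  0.28  1.76 -0.    1.1   1.19]
duty 1 [491. 147. 105.] [ 0.12  0.24  1.82 -0.    1.09  0.64]
duty 1.53 [492. 111. 105.] [ 0.05  0.22  1.84 -0.    1.08  0.04]
```

Run:
```python
from h import *
arm.gripper_to(0)
p,q=pose("standby",0,14,210); arm.goto(p,q)
p,q=pose("standby",0,14); print(arm.move_linear(p,q,v=100,guard=6), arm.get_eef_pos(),arm.get_clock(),arm.get_finger_gap())
a=cv2.resize(arm.camera("top")[130:270,240:440,::-1],None,fx=3,fy=3,interpolation=cv2.INTER_CUBIC)
cv2.imwrite("pics/t1.png",a)
b=cv2.resize(arm.camera("scene")[140:310,140:480,::-1],None,fx=2.3,fy=2.3,interpolation=cv2.INTER_CUBIC)
cv2.imwrite("pics/s1.png",b)
```

```text
False [599.09652762  20.16035585 105.94027083] 4.3583 0.14471658096814669
```

View pics/s1.png

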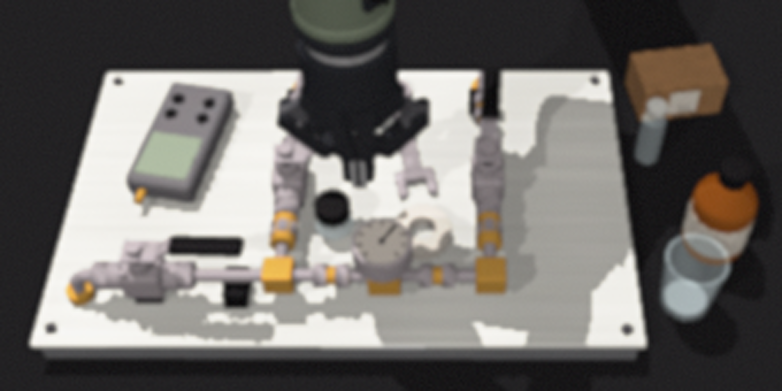

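The picture shows the closed fingertips (about 358,172 in the crop) on the far side of the standby lever, above the tape and clear of the jar (332,210). I'm pushing now.

```bash
cat >> h.py <<'E'
def push(which,ths,guard=14):
    for t in ths:
        p,q=pose(which,t); hit=arm.move_linear(p,q,v=50,guard=guard)
        print(round(t,2),hit,np.round(arm.get_contact_force(),1),round(arm.get_clock(),1))
        if hit: break
E
python3 - <<'E'
from h import *
push("standby",np.r_[0,np.linspace(.15,1.53,9)])
a=cv2.resize(arm.camera("scene")[140:310,140:480,::-1],None,fx=2.3,fy=2.3,interpolation=cv2.INTER_CUBIC)
cv2.imwrite("pics/s2.png",a)
E
```

```text
0.0 False [2.2 0.8 1. ] 4.9
0.15 False [ 5.1 -1.  -0.9] 5.2
0.32 False [ 3.8 -0.9  1.9] 5.6
0.5 False [2.3 1.2 2.1] 6.0
0.67 False [2.2 0.7 1.1] 6.4
0.84 False [3.  1.3 2.1] 6.8
1.01 False [1.6 1.8 1.6] 7.2
1.18 False [1.7 0.4 0.6] 7.6
1.36 False [1.  2.1 0.5] 8.0
1.53 False [ 0.2  2.  -0.1] 8.4
```

View pics/s2.png

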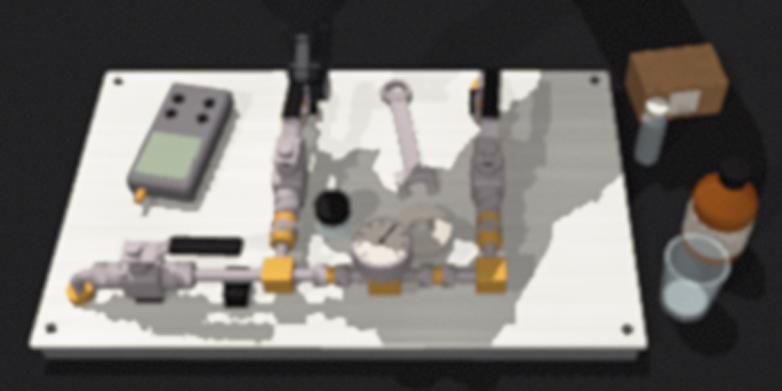

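The standby lever (about 295,95) now looks in line with its tube. I'll feel gently for the stop, back off and check its angle from above.

Run:
```python
from h import *
for t in (1.56,1.59):
    p,q=pose("standby",t); hit=arm.move_linear(p,q,v=15,guard=11); print(t,hit,np.round(arm.get_contact_force(),1))
    if hit: break
p,q=pose("standby",1.53,15); arm.move_linear(p,q,v=80)
p[2]=190; arm.move_linear(p,q)
p,q=pose("duty",1.57,14,190); arm.goto(p,q); print(arm.get_clock())
a=arm.camera("scene")[:,:,::-1]; 
u=[proj("scene",[*pan(*v),111]) for v in((-30,-99),(-92,-99),(-92,-81),(-30,-81))]
print(np.round(u,1))
a=cv2.resize(a[130:260,220:400],None,fx=4,fy=4,interpolation=cv2.INTER_CUBIC)
cv2.polylines(a,[np.int32((np.array(u)-[220,130]+.5)*4)],True,(0,0,255),1)
cv2.imwrite("pics/s3.png",a)
```

```text
1.56 False [-0.3  4.1  0.3]
1.59 False [-1.8  4.3 -0.3]
10.6333
[[260.7 189.9]
 [263.5 168.4]
 [271.8 168.3]
 [269.4 189.8]]
```

View pics/s3.png

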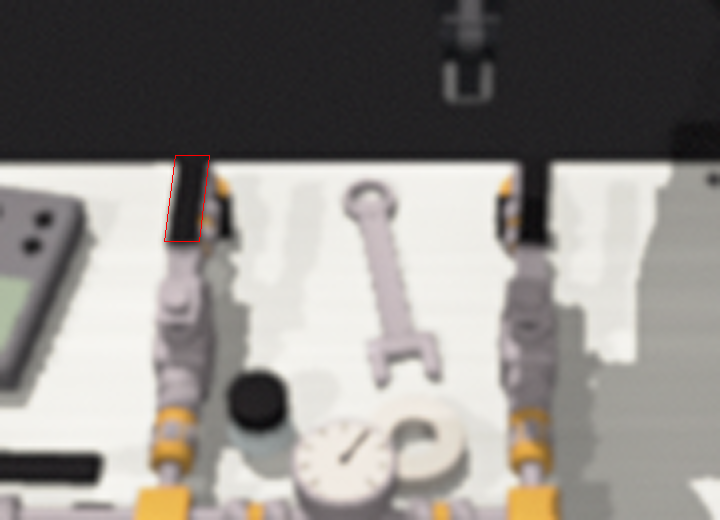

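The standby sleeve lies on the red outline drawn for fully open (165–210, 155–240 in the crop) to about 1 px, so that valve is open. Next is the duty lever.

Run:
```python
from h import *
p,q=pose("duty",1.57,14); print(arm.move_linear(p,q,v=100,guard=6))
push("duty",np.r_[1.57,np.linspace(1.4,.04,9)])
for t in (.01,-.02):
    p,q=pose("duty",t); hit=arm.move_linear(p,q,v=15,guard=11); print(t,hit,np.round(arm.get_contact_force(),1))
    if hit: break
p,q=pose("duty",.04,15); arm.move_linear(p,q,v=80)
p[2]=220; arm.move_linear(p,q)
p,q=pose("duty",.04,120,240);arm.move_linear(p,q); print(arm.get_clock())
a=arm.camera("scene")[:,:,::-1]
a=cv2.resize(a[130:310,210:480],None,fx=2.9,fy=2.9,interpolation=cv2.INTER_CUBIC)
for sl in (((-30,-99),(-92,-99),(-92,-81),(-30,-81)),((-9,120),(-9,182),(9,182),(9,120))):
    u=[proj("scene",[*pan(*v),111]) for v in sl]
    cv2.polylines(a,[np.int32((np.array(u)-[210,130]+.5)*2.9)],True,(0,0,255),1)
cv2.imwrite("pics/s4.png",a)
```

```text
False
1.57 False [ 0.1  0.4 -0.4] 12.1
1.4 False [ 2.  -1.9 -0.2] 12.5
1.23 False [ 0.8 -2.5  0.1] 12.9
1.06 False [-0.1 -2.5  1.1] 13.3
0.89 False [-0.8 -2.   0.5] 13.7
0.72 False [-2.1 -1.3 -0.1] 14.0
0.55 False [-3.9  0.6 -0.1] 14.4
0.38 False [-3.8  1.2 -0.6] 14.8
0.21 False [-3.5  0.4 -1. ] 15.2
0.04 False [-3.6  1.6 -0.9] 15.6
0.01 False [-4.7  2.4 -1.4]
-0.02 False [-5.5  2.1 -1.5]
18.325
```

View pics/s4.png

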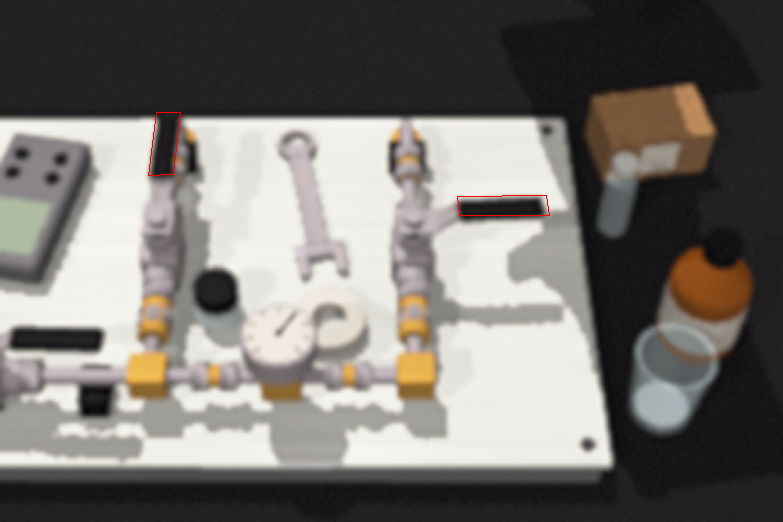

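Both sleeves lie on their target outlines: standby in line with its tube (165,145) and duty across its tube (503,206). The outlet lever (55,338) and the loose things are unmoved, and the arm is clear.

```bash
python3 -c "
from cell import arm
print(arm.hand_in())"
```

```text
the job is handed in; nothing more can be done
None
```

The standby valve was pushed fully open first and then the duty valve fully shut, both confirmed in the camera pictures; the outlet stayed open, nothing was disturbed, and the job is handed in (no verdict was returned).

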